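Free a syringe shield from its left-hand clamp and pack it under a carton

TASK

The heavy metal syringe shield is held on the sloping cradle by a keeper arm under a black knob with a left-hand thread: turn the knob clockwise, about half a turn, until the keeper points up the slope, away from the shield. Then pack the open metal box with the heavy part lowest: lay the shield flat on the box's floor, glass slot up, and set the smaller of the two closed cartons on top of it, centred and level, the same way up as it stands now. Do not pull the shield out from under the keeper, do not drop either part, and leave the keeper turned away and the larger carton where it is.

Things in the scene. Friction and masses are not known exactly. Their poses are not given: they have to be found in the camera images.
- cradle: Fixed aluminium stand, foot 165 x 100 mm, with a bed sloping 30 degrees, low side to its own -x. Origin on the bench under the shield's middle; z up, x level towards the high side. Bed 90 mm wide (y). Bed normal (-0.5, 0, 0.866), up-slope (0.866, 0, 0.5) in this frame. The clamp screw stands square to the bed on the middle line, 66 mm up the slope from the shield's middle.
- bed_mid (a point): Point on the cradle's sloping bed under the shield's middle, 72 mm above the bench; axes as the cradle's. A 12 mm high lip lies 38.5 mm down the slope from it, across the shield's low end; two 10 mm high cheeks stand 16 mm either side of the middle line, over the lowest 20 mm of the shield only. Elsewhere the bed beside the shield is bare.
- knob_grip (a point): On the axis of the clamp's knob, where to put the TCP to grip it: 60 mm off the bed, 8 mm below the knob's flat top. Black ribbed round knob, 34 mm across, 28 mm high (40 to 68 mm off the bed), can be gripped at any angle about its axis. z is the knob's axis, out of the bed, 30 degrees from vertical. It turns with the knob, whose top is 165 mm above the bench.
- keeper_nose (a point): Tip of the steel keeper arm, 42 mm from the knob's axis, along the -x axis of this point. The arm is fixed to the knob below it and turns with it: 15 mm wide, 6.5 mm thick, 28 to 34.5 mm off the bed when tight; it ends 49 mm from the axis.
- clamp_knob (a joint): Angle of knob and keeper, rad. 0 = tight, keeper straight down the slope over the shield's high end; grows as the knob turns CLOCKWISE seen from above it (left-hand thread); stop at 2.9. Starts at 0 to 0.3. Rises 1 mm per rad; friction 0.12 N m, stays where left. Past 1.4 it is off the shield; from 2.2 it counts as pointing up the slope.
- shield: Syringe shield: grey metal tube 75 mm long, 27 mm wide, 27 mm high where things bear on it, with a glass slot and small thumbscrew on top, 0.3 to 0.5 kg. Origin: middle of its underside; y along its length (+y end down the slope at the start), x across, z out of its top. Starts lying on the bed, length up and down the slope; does not roll.
- box: Open metal box, fixed to the bench, 120 mm along its x, 150 mm along its y, 60 mm high; walls and floor 3 mm thick, nothing inside. Origin at the middle of its underside.
- small_carton: The smaller closed carton, 45 (x) x 85 (y) x 49 mm high, about 0.06 kg. Origin at the middle of its underside. It may stand on either side of the bench.
- large_carton: The larger closed carton, 50 (x) x 110 (y) x 59 mm high; a bystander. Origin at the middle of its underside.
Not all that is in view belongs to the job. What is shaped like the small_carton but green is not meant.

How it is judged (in metres and radians):
On the way, in this order (a step that is already met when the one before it is completed fails the run):
1. the knob has been turned clockwise until the keeper points up the slope, with the shield still on the cradle (value of joint clamp_knob above 2.2 rad and distance of shield from where it was at the start of the episode below 0.02 m), for 0.2 s.
2. the shield lies flat on the floor of the box, let go (x of shield in the frame of box between -0.045 and 0.045 m and y of shield in the frame of box between -0.06 and 0.06 m and z of shield in the frame of box below 0.01 m and angle between shield's own z axis and vertical below 0.12 rad and contact force between the fingers and shield below 0.3 N and linear speed of shield below 0.02 m/s), for 0.2 s.
At the end, for the whole second after the job is handed in: Knob at 2.2 rad or more. Shield flat on the box floor, top up within 7 deg, its middle within 45 mm (box x) and 60 mm (box y) of the box middle. Smaller carton on it, upright within 7 deg, middles within 20 mm from above and within the same box limits. Both at rest (x of shield in the frame of box between -0.045 and 0.045 m and y of shield in the frame of box between -0.06 and 0.06 m and z of shield in the frame of box below 0.01 m and angle between each of shield, small_carton's own z axis and vertical below 0.12 rad and x of small_carton in the frame of box between -0.045 and 0.045 m and y of small_carton in the frame of box between -0.06 and 0.06 m and value of joint clamp_knob above 2.2 rad and z of small_carton in the frame of shield between 0.022 and 0.033 m and horizontal distance between small_carton and shield below 0.02 m and linear speed of each of shield, small_carton below 0.02 m/s); the robot touches nothing.
It fails at once if the shield is pulled from the cradle while the keeper is still over it (value of joint clamp_knob below 1.2 rad and distance of shield from where it was at the start of the episode above 0.02 m).
It fails at once if the shield is dropped (falls freely for more than about 13 mm) (linear speed of shield above 0.5 m/s and contact force between the fingers and shield below 0.3 N).
It fails at once if the smaller carton is dropped (falls freely for more than about 13 mm) (linear speed of small_carton above 0.5 m/s and contact force between the fingers and small_carton below 0.3 N).
It fails at once if the larger carton is moved more than 30 mm (distance of large_carton from where it was at the start of the episode above 0.03 m).
It also fails if it takes over 72 s, if anything falls off the work surface, if the arm or the gripper's body presses on something with over 40 N, if the wrist force passes 120 N, or if a joint passes its speed limit or range.

ROBOT

A 6-joint arm with a two-finger parallel gripper is mounted at the origin on the work surface; the furniture and walls round the work are solid. World frame = base frame: x ahead of the robot, y to its left, z up, the work surface at z = 0. Lengths are in mm, angles in rad, forces in N, time in s.
With the tool pointing down it reaches from about 350 to 775 mm from the base axis. Payload 7.3 kg.
Tool frame: the origin (TCP) lies between the finger pads, 19 mm behind the fingertips; this is the grasp point; z points along the fingers, y is the line along which they close (so a half turn about z gives the same grasp; the last joint's range is limited). The gripper opens to 92 mm and grips with 3 to 60 N. Pads are 19 mm wide; open, the fingers measure 130 mm over their backs; the gripper's body (75 mm by 190 mm) begins 47 mm behind the grasp point.
Start: joints at [1.194, 0.342, 1.524, -0, 1.275, -0.146], TCP at [120.08, 511.101, 245.541] pointing down, gripper open.
Joint ranges: [-2.53, 2.53], [-0.77, 2.02], [0.04, 2.7], [-1, 4.14], [0.28, 2.66], [-3.11, 3.11]. Speed limits (rad/s): [2.57, 2.57, 3.14, 3.14, 3.14, 3.14].

INTERFACE

Orientations are given as [roll, pitch, yaw] about the fixed x, y, z axes, in that order (R = Rz(yaw) Ry(pitch) Rx(roll)).
In Python, from plant import readout, viewer, order gives the robot as it stands.
- The arm moves only by the shell command python3 -m creep 'ROWS'. ROWS is text: rows parted by semicolons, each of 7 numbers parted by spaces: the shift along the world's x, y, z in m, then the turn, a rotation vector about the world's x, y, z in rad, then the opening in per cent of the stroke, from 0 (shut) to 100 (fully open). A call has 1 to 8 rows; each row shifts and turns the commanded pose from where the row before left it; what a row does not reach is not made up. A row lasts 1/12 s, in which the tool goes at most 41.7 mm and 7.16 degrees, less where a joint would pass 70% of its speed; a pose out of reach is approached as far as the arm can. A call is refused whole if a number of a shift passes 0.0417 or a number of a turn 0.125, either way. A call with a gripper value outside its range is refused whole. The fingers move at their own pace and stop on an object; the grip force is fixed at half the most. Time passes only in rows, so rows that do not move let the fingers close. It gives the time, the measured TCP pose, the force, the opening and the grip force at its end, in the units of the state.
- readout.get_obs(): the state, without advancing time (a new reading comes with each control period).
- viewer.capture(name): name is "scene" or "top"; returns the picture (384x512x3 uint8, red, green, blue); there is no depth.
- viewer.camera_info(name): a dict with "fx", "fy", "cx", "cy" (pixels), "origin" and "rotation" of the camera in the world. Camera axes: x right, y up, looking along -z (the intrinsics and any distortion apply to the point x, -y, -z); pixel columns grow to the right and rows downward; lengths in mm; the calibration is good to about 2 mm. A picture is of the moment at which its call begins. camera_info takes no time and is no camera call.
- order.close_job(): hands the job in; it is judged then, once.
The state is a dict: "time": time; "joint_positions": joint angles; "dq": joint speeds; "tau": joint torques, N m; "tool_pos": TCP position; "tcp_rot": TCP orientation; "contact_force": force on the tool from outside, world axes, zero at the start; "moment": the same for the moment, N m; "grip_width": finger opening in mm; "finger_force": force on a finger pad.
Only numpy, scipy, OpenCV 4.12 (cv2) and the standard library are available. Lean on these libraries where they do the work, as an engineer would, in place of code of your own. Each camera call takes 0.05 s, during which the arm holds its last target. There are 200 camera calls.

## Working session

There is one attempt and no reset: what is moved stays moved. The work goes in short steps, Python scripts to look and compute and a shell command to move; the robot and the scene stay as the last step left them, time stands still between calls to the robot, and variables do not carry over. Pictures are saved under pics/ and viewed, at most 13 in all, crops included, and the job is handed in when it is done.

```bash
mkdir -p pics; ls
python3 - <<'E'
from plant import readout, viewer
import cv2, numpy as np
np.set_printoptions(precision=3,suppress=True)
for n in("scene","top"):
    i=viewer.camera_info(n);print(n,i)
    im=viewer.capture(n);cv2.imwrite(f"pics/{n}0.png",im[:,:,::-1])
print(readout.get_obs())
E
```

```text
pics
scene {'fx': 369.9975084531111, 'fy': 369.9975084531111, 'cx': 253.5692610450373, 'cy': 185.40083000842387, 'origin': array([-337.804, -532.062,  907.2  ]), 'rotation': array([ 0.903, -0.018, -0.998])}
top {'fx': 431.38794368210154, 'fy': 431.38794368210154, 'cx': 253.50621271205222, 'cy': 190.04212868511127, 'origin': array([ 433.915,   14.93 , 1369.094]), 'rotation': array([ 0.053, -0.015, -1.581])}
{'time': 0.1, 'joint_positions': array([ 1.194,  0.343,  1.525, -0.   ,  1.275, -0.146]), 'dq': array([-0.001, -0.004, -0.001,  0.001,  0.001, -0.   ]), 'tau': array([  0.001, -43.201, -24.469,   0.072,   0.053,  -0.   ]), 'tool_pos': array([119.95 , 510.753, 244.935]), 'tcp_rot': array([-3.14 , -0.   ,  2.911]), 'contact_force': array([-0.015,  0.19 , -0.017]), 'moment': array([-0.045, -0.023,  0.009]), 'finger_force': 0.0, 'grip_width': 91.7042192518025}
```

View pics/scene0.png

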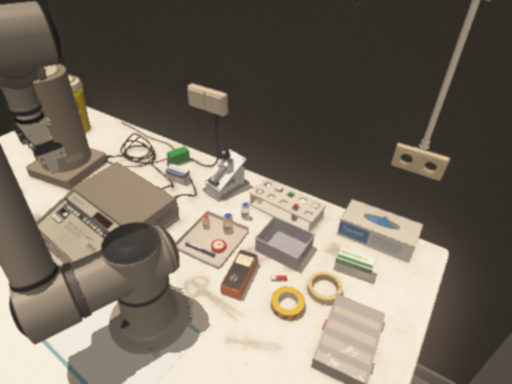

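View pics/top0.png

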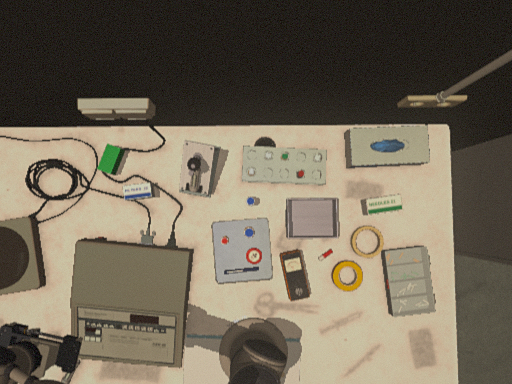

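The top view shows the cradle at about (200,167), box at (313,217), blue-white carton at (138,191) (about 28 px long, so the small one), green-white larger carton at (382,204) and the green decoy at (111,158). I'll zoom in next.

```bash
cat > h.py <<'E'
import numpy as np, cv2
from scipy.spatial.transform import Rotation as R
from plant import readout, viewer
np.set_printoptions(precision=3,suppress=True)
def ray(n,u,v):
    i=viewer.camera_info(n); d=np.array([(u-i['cx'])/i['fx'],-(v-i['cy'])/i['fy'],-1])
    return np.array(i['origin']),R.from_euler('xyz',i['rotation']).apply(d)
def onz(n,u,v,z):
    o,d=ray(n,u,v); return o+d*(z-o[2])/d[2]
def proj(n,P):
    i=viewer.camera_info(n); p=R.from_euler('xyz',i['rotation']).inv().apply(np.array(P)-i['origin'])
    return np.array([i['cx']+i['fx']*p[...,0]/-p[...,2], i['cy']-i['fy']*p[...,1]/-p[...,2]]).T
def tri(pt,ps):
    A=[];b=[]
    for n,p in(("top",pt),("scene",ps)):
        o,d=ray(n,*p); d/=np.linalg.norm(d); M=np.eye(3)-np.outer(d,d);A.append(M);b.append(M@o)
    return np.linalg.lstsq(np.vstack(A),np.hstack(b),rcond=None)[0]
E
python3 - <<'E'
from h import *
t=cv2.imread('pics/top0.png');s=cv2.imread('pics/scene0.png')
a=cv2.resize(t[130:210,90:240],(750,400)[:2],interpolation=cv2.INTER_CUBIC)[:,:]
a=cv2.resize(t[130:210,110:230],(480,320),interpolation=cv2.INTER_CUBIC)  #x4
b=cv2.resize(t[190:245,275:345],(280,220),interpolation=cv2.INTER_CUBIC)
c=cv2.resize(s[140:210,155:255],(500,350)if 0 else (400,280),interpolation=cv2.INTER_CUBIC)
d=cv2.resize(s[210:275,245:325],(320,260),interpolation=cv2.INTER_CUBIC)
W=np.zeros((600,780,3),np.uint8)
W[:320,:480]=a;W[:220,490:770]=b;W[320:600,:400]=c;W[320:580,410:730]=d
cv2.imwrite('pics/z1.png',W)
E
```

```text
(no output)
```

View pics/z1.png

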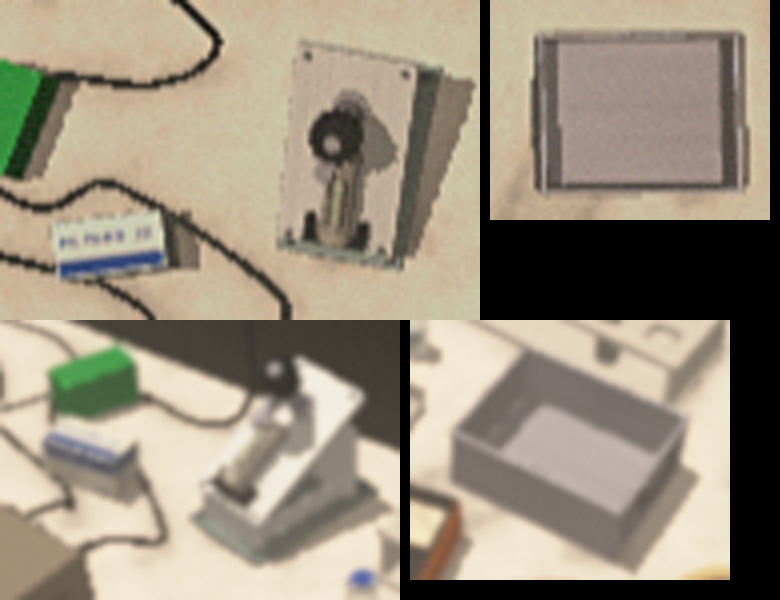

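The zoomed top crop shows the round knob at about (194.2,163.8), the shield below it, the bed plate tilted about 11°, the carton top face centred near (137.5,191), and the box rim near (310,218). Now the numbers.

Run:
```python
from h import *
t=cv2.imread('pics/top0.png').astype(int);s=cv2.imread('pics/scene0.png').astype(int)
def blob(im,m,x0,y0,x1,y1):
    M=np.zeros(im.shape[:2],np.uint8);M[y0:y1,x0:x1]=m[y0:y1,x0:x1]
    n,l,st,c=cv2.connectedComponentsWithStats(M);k=1+st[1:,4].argmax();ys,xs=np.where(l==k)
    print(st[k],c[k],cv2.minAreaRect(np.c_[xs,ys].astype(np.float32)));return c[k]
k=blob(t,t.max(2)<75,180,150,205,175)
ks=blob(s,s.max(2)<75,216,140,236,165)
print('knob tri',tri((194.2,163.8),(224.2,152.2)),onz('top',194.2,163.8,165),onz('scene',224.2,152.2,165))
T=lambda u,v:(u/4+110,v/4+130)
for nm,z,pts in(('bedlow',52,[(280,243),(400,265)]),('bedhigh',120,[(302,40),(416,65)]),('carton',49,[(52,222),(162,208),(166,265),(60,280)])):
    P=[onz('top',*T(*p),z) for p in pts];P=np.array(P);print(nm,P[:,:2],P.mean(0)[:2],np.degrees(np.arctan2(*(P[0]-P[1])[[1,0]])),np.linalg.norm(P[0]-P[1]))
    if len(P)==4: print(np.linalg.norm(P[1]-P[2]),np.degrees(np.arctan2(*(P[1]-P[2])[[1,0]])))
B=lambda u,v:((u-490)/4+275,v/4+190)
P=np.array([onz('top',*B(*p),60) for p in [(538,32),(745,32),(745,191),(538,191)]]);print('box',P[:,:2],P.mean(0)[:2])
# carton mask & large
for nm,(x0,y0,x1,y1) in dict(small=(115,178,160,205),large=(355,190,408,220),green=(95,140,128,178)).items():
    hsv=cv2.cvtColor(t.astype(np.uint8),cv2.COLOR_BGR2HSV)
    print(nm,onz('top',(x0+x1)/2,(y0+y1)/2,50))
```

```text
[188 157  13  15 121] [194.339 163.231] ((194.0, 164.0), (14.0, 12.0), 90.0)
[216 140  20  19 270] [224.356 147.174] ((225.5, 149.0), (18.0, 19.0), 90.0)
knob tri [571.296 163.461 160.596] [572.178 161.029 165.   ] [564.631 161.301 165.   ]
bedlow [[502.974 218.235]
 [485.276 126.974]] [494.125 172.605] 79.02543550931485 92.96110420944946
bedhigh [[647.159 191.524]
 [628.164 108.788]] [637.662 150.156] 77.06968309327634 84.88810539888144
carton [[520.88  392.207]
 [530.794 308.592]
 [487.178 305.469]
 [476.549 385.91 ]] [503.85  348.044] 96.76158976953388 84.20144517730387
43.727446375391814 4.095470074555718
box [[ 477.301 -107.4  ]
 [ 475.711 -265.198]
 [ 355.21  -262.667]
 [ 357.013 -105.634]] [ 416.309 -185.225]
small [502.057 347.813  50.   ]
large [ 453.204 -398.568   50.   ]
green [602.366 427.358  50.   ]
```

```bash
cat >> h.py <<'E'
yaw=-0.19
C=R.from_euler('z',yaw)
n=C.apply([-.5,0,.866025]);u=C.apply([.866025,0,.5]);cy=C.apply([0,1,0])
KT=np.array([571,161.5,165.]);G=KT-8*n;BM=KT-68*n-66*u
def frame(z,y):
    z=z/np.linalg.norm(z);x=np.cross(y,z);x/=np.linalg.norm(x);return R.from_matrix(np.c_[x,np.cross(z,x),z])
def go(P,Rt):
    o=readout.get_obs();R0=R.from_euler('xyz',o['tcp_rot']);rv=(Rt*R0.inv()).as_rotvec()
    d=np.array(P)-o['tool_pos'];print('t',o['time'],'pos',o['tool_pos'],'j',o['joint_positions'],'F',o['contact_force'],'w',o['grip_width'])
    print('d',d,np.linalg.norm(d),'rv',rv,np.linalg.norm(rv))
E
python3 - <<'E'
from h import *
print(n,u,cy,G,BM)
go(G+80*n,frame(-n,cy))
E
```

```text
[-0.491  0.094  0.866] [ 0.85  -0.164  0.5  ] [0.189 0.982 0.   ] [574.928 160.745 158.072] [548.259 165.874  73.11 ]
t 0.1 pos [119.95  510.753 244.935] j [ 1.194  0.343  1.525 -0.     1.275 -0.146] F [-0.015  0.19  -0.017] w 91.7042192518025
d [ 415.698 -342.454  -17.581] 538.8769627568088 rv [-0.108 -0.513  0.04 ] 0.5253482213111558
```

```bash
python3 -m creep '0.02 -0.02 0.02 0 0 0 100;0.026 -0.0214 0.02 0 0 0 100;0.026 -0.0214 0 0 0 0 100;0.026 -0.0214 0 0 0 0 100;0.026 -0.0214 0 0 0 0 100;0.026 -0.0214 0 0 0 0 100;0.026 -0.0214 0 0 0 0 100;0.026 -0.0214 0 0 0 0 100' | tail -3
python3 -m creep '0.026 -0.0214 0 -0.0135 -0.064 0.005 100;0.026 -0.0214 0 -0.0135 -0.064 0.005 100;0.026 -0.0214 0 -0.0135 -0.064 0.005 100;0.026 -0.0214 0 -0.0135 -0.064 0.005 100;0.026 -0.0214 0 -0.0135 -0.064 0.005 100;0.026 -0.0214 0 -0.0135 -0.064 0.005 100;0.026 -0.0214 0 -0.0135 -0.064 0.005 100;0.026 -0.0214 0 -0.0135 -0.064 0.005 100' | tail -3
python3 -c "
from h import *
go(G+80*n,frame(-n,cy))"
```

```text
contact_force: [0.9, 0.1, -0.5]
grip_width: 91.9
finger_force: 0.0
contact_force: [-0.0, -1.0, -0.6]
grip_width: 92.0
finger_force: 0.0
t 1.4333 pos [530.927 169.028 285.52 ] j [ 0.297  0.169  1.762 -0.344  0.765 -0.89 ] F [-0.021 -1.027 -0.579] w 92.03332336399984
d [  4.721  -0.729 -58.166] 58.36173394206091 rv [-0.     0.003 -0.001] 0.002799864494652759
```

```bash
python3 -m creep '0.0047 -0.0007 -0.029 0 0 0 100;0 0 -0.029 0 0 0 100;0.01 -0.0019 -0.0173 0 0 0 100;0.01 -0.0019 -0.0173 0 0 0 100;0.01 -0.0019 -0.0173 0 0 0 100;0 0 0 0 0 0 100;0 0 0 0 0 0 100' | tail -3
python3 - <<'E'
from h import *
go(G,frame(-n,cy))
a=viewer.capture('top')[:,:,::-1];b=viewer.capture('scene')[:,:,::-1]
cv2.imwrite('pics/z2.png',np.hstack([cv2.resize(a[130:210,150:230],(400,400),interpolation=3),cv2.resize(b[120:200,180:260],(400,400),interpolation=3)]))
E
```

```text
contact_force: [1.0, 0.5, 0.8]
grip_width: 91.7
finger_force: 0.0
t 2.0167 pos [564.253 163.321 174.551] j [ 0.263  0.355  1.853 -0.468  0.504 -0.755] F [0.998 0.52  0.824] w 91.70546279930363
d [ 10.675  -2.576 -16.48 ] 19.803478994604006 rv [-0.001 -0.003  0.   ] 0.002944662758040046
```

View pics/z2.png

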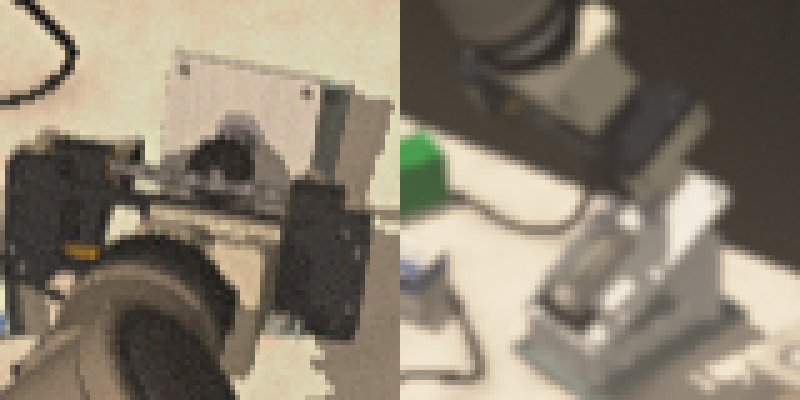

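The knob's arc sits at about (220,160) in the crop, roughly midway between the fingers. I'll descend the last 20 mm and close.

```bash
python3 -m creep '0.0053 -0.0013 -0.0082 0 0 0 100;0.0053 -0.0013 -0.0082 0 0 0 100;0 0 0 0 0 0 100;0 0 0 0 0 0 0;0 0 0 0 0 0 0;0 0 0 0 0 0 0;0 0 0 0 0 0 0;0 0 0 0 0 0 0' | tail -3
python3 -m creep '0 0 0 0 0 0 0;0 0 0 0 0 0 0;0 0 0 0 0 0 0;0 0 0 0 0 0 0'
python3 -c "
from h import *
go(G,frame(-n,cy))"
```

```text
contact_force: [0.2, 0.6, 0.0]
grip_width: 63.0
finger_force: 0.0
time: 3.12
tool_pos: [575.5, 161.4, 159.4]
tcp_rot: [3.139, 0.524, 2.951]
contact_force: [-2.5, 8.3, 3.6]
grip_width: 36.3
finger_force: 4.2
t 3.1167 pos [575.53  161.426 159.444] j [ 0.252  0.392  1.849 -0.49   0.467 -0.738] F [-2.52   8.304  3.569] w 36.3062021478177
d [-0.602 -0.682 -1.372] 1.6458973061255524 rv [-0.002  0.001 -0.001] 0.002212222460129289
```

```bash
python3 -m creep '0 0 0 0 0 0 0;0 0 0 0 0 0 0;0 0 0 0 0 0 0;0 0 0 0 0 0 0'
```

```text
time: 3.45
tool_pos: [575.7, 162.7, 159.7]
tcp_rot: [3.137, 0.525, 2.952]
contact_force: [-0.6, 7.9, -0.0]
grip_width: 32.7
finger_force: 30.0
```

```bash
python3 -m creep '0 0.0015 0 0 0 0 0;0 0 0 0.0609 -0.0117 -0.1075 0;0 0 0 0.0609 -0.0117 -0.1075 0;0 0 0 0.0609 -0.0117 -0.1075 0;0 0 0 0.0609 -0.0117 -0.1075 0;0 0 0 0 0 0 0' 
python3 -c "
from h import *
go(G,frame(-n,cy))"
```

```text
time: 3.95
tool_pos: [574.3, 161.3, 159.4]
tcp_rot: [2.873, 0.453, 2.386]
contact_force: [-6.1, -3.8, 9.2]
grip_width: 33.0
finger_force: 30.0
t 3.95 pos [574.298 161.283 159.385] j [ 0.254  0.391  1.849 -0.495  0.473 -0.229] F [-6.136 -3.751  9.229] w 32.983301183141364
d [ 0.63  -0.539 -1.313] 1.552778263050813 rv [-0.245  0.046  0.437] 0.5031339962182187
```

```bash
R='x'; python3 -m creep '-0.0001 0 0.0002 0.0609 -0.0117 -0.1075 0;0 0 0.0002 0.0609 -0.0117 -0.1075 0;0 0 0.0002 0.0609 -0.0117 -0.1075 0;0 0 0.0002 0.0609 -0.0117 -0.1075 0;-0.0001 0 0.0002 0.0609 -0.0117 -0.1075 0;0 0 0.0001 0.0609 -0.0117 -0.1075 0;0 0 0 0.0609 -0.0117 -0.1075 0;0 0 0 0.0609 -0.0117 -0.1075 0'
python3 -m creep '-0.0001 0 0.0001 0.0609 -0.0117 -0.1075 0;0 0 0.0001 0.0609 -0.0117 -0.1075 0;0 0 0.0001 0.0609 -0.0117 -0.1075 0;0 0 0.0001 0.0609 -0.0117 -0.1075 0;-0.0001 0 0.0001 0.0609 -0.0117 -0.1075 0;0 0 0.0001 0.0609 -0.0117 -0.1075 0;0 0 0 0.0609 -0.0117 -0.1075 0;0 0 0 0.0609 -0.0117 -0.1075 0'
python3 -c "
from h import *
go(G,frame(-n,cy))
print(readout.get_obs()['moment'])"
```

```text
time: 4.62
tool_pos: [570.4, 160.2, 158.1]
tcp_rot: [2.628, 0.044, 1.443]
contact_force: [-22.5, -4.7, 10.7]
grip_width: 32.9
finger_force: 30.0
time: 5.28
tool_pos: [567.9, 162.4, 157.2]
tcp_rot: [2.808, -0.395, 0.53]
contact_force: [-32.1, 9.8, 10.4]
grip_width: 33.0
finger_force: 30.0
t 5.2833 pos [567.858 162.441 157.204] j [ 0.26   0.389  1.855 -0.49   0.482  1.757] F [-32.119   9.752  10.439] w 33.01146752572498
d [ 7.07  -1.696  0.868] 7.322311424773609 rv [-1.205  0.234  2.163] 2.487089757085056
[1.453 4.469 0.584]
```

```bash
python3 -m creep '0 0 0 0.03 -0.006 -0.053 0;0 0 0 0 0 0 100;0 0 0 0 0 0 100;0 0 0 0 0 0 100;0 0 0 0 0 0 100;0 0 0 0 0 0 100;0 0 0 0 0 0 100;0 0 0 0 0 0 100'
python3 -m creep '-0.0098 0.0019 0.0173 0 0 0 100;-0.0098 0.0019 0.0173 0 0 0 100;-0.0098 0.0019 0.0173 0 0 0 100;-0.0147 0.0028 0.026 0 0 0 100;-0.03 0.0019 0.03 0 0 0 100;-0.035 0 0.02 0 0 0 100;-0.035 0 0.01 0 0 0 100;-0.035 0 0 0 0 0 100'
python3 - <<'E'
from h import *
go(G,frame(-n,cy))
a=viewer.capture('top')[:,:,::-1];b=viewer.capture('scene')[:,:,::-1]
cv2.imwrite('pics/z3.png',np.hstack([cv2.resize(a[130:210,150:230],(400,400),interpolation=3),cv2.resize(b[130:210,180:260],(400,400),interpolation=3)]))
E
```

```text
time: 5.95
tool_pos: [575.2, 162.4, 161.1]
tcp_rot: [2.826, -0.426, 0.476]
contact_force: [-0.3, 0.4, -0.1]
grip_width: 75.3
finger_force: 0.0
time: 6.62
tool_pos: [396.1, 173.0, 301.1]
tcp_rot: [2.826, -0.432, 0.476]
contact_force: [-0.3, 1.1, 0.3]
grip_width: 91.6
finger_force: 0.0
t 6.6167 pos [396.101 173.038 301.117] j [ 0.44  -0.066  1.971 -0.41   0.838  1.819] F [-0.338  1.077  0.321] w 91.6333296112196
d [ 178.827  -12.293 -143.045] 229.32958162029465 rv [-1.256  0.242  2.201] 2.545698358785015
```

View pics/z3.png

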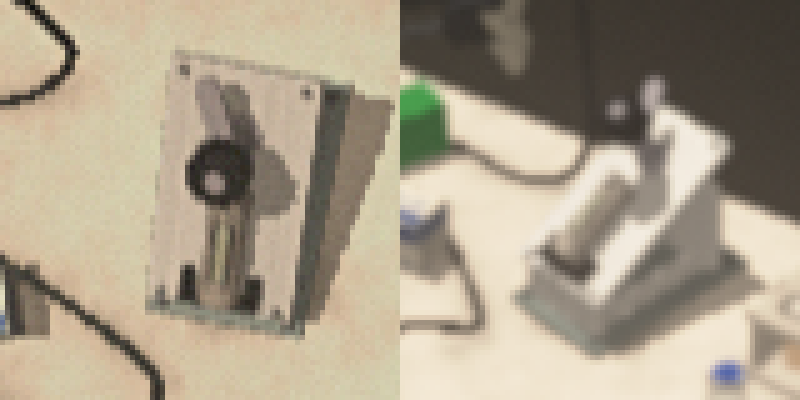

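The keeper now points up the slope (arm at about (210,85) in the crop), and the shield is still between the cheeks at (187,285) and (250,290). Next I refine the bed position and check its projections.

Run:
```python
from h import *
ax=np.array([567.8,162.3,157.2])  # point on knob axis
foot=ax-n*((ax[2]-105)/n[2]); BM=foot-66*u
print(foot,BM)
q=lambda n_,P:(proj(n_,P)-([150,130] if n_=='top' else [180,130]))*5
for c in('top','scene'):
    for nm,P in dict(knobtop=foot+70*n,cheekL=BM-27.5*u+17*cy+10*n,cheekR=BM-27.5*u-17*cy+10*n,shield_hi=BM+37.5*u+27*n,shield_lo=BM-37.5*u+27*n,mid=BM+27*n,noseup=foot+33*n+np.cos(.5)*45*u).items(): print(c,nm,q(c,P))
```

```text
[597.395 156.608 105.   ] [541.266 167.403  72.   ]
top knobtop [216.997 185.201]
top cheekL [193.805 280.175]
top cheekR [249.269 290.26 ]
top shield_hi [226.919 199.887]
top shield_lo [214.234 312.404]
top mid [220.492 256.894]
top noseup [236.999  96.321]
scene knobtop [217.54  110.465]
scene cheekL [156.336 238.365]
scene cheekR [186.694 257.952]
scene shield_hi [216.619 170.215]
scene shield_lo [153.291 247.598]
scene mid [185.118 208.707]
scene noseup [269.937  97.108]
```

```bash
cat >> h.py <<'E'
BM=np.array([541.3,167.4,72.])
E
python3 -m creep '0 0 0 -0.0598 0.0115 0.1048 100;0 0 0 -0.0598 0.0115 0.1048 100;0 0 0 -0.0598 0.0115 0.1048 100;0 0 0 -0.0598 0.0115 0.1048 100;0 0 0 -0.0598 0.0115 0.1048 100;0 0 0 -0.0598 0.0115 0.1048 100;0 0 0 -0.0598 0.0115 0.1048 100;0 0 0 -0.0598 0.0115 0.1048 100' >/dev/null
python3 -m creep '0 0 0 -0.0598 0.0115 0.1048 100;0 0 0 -0.0598 0.0115 0.1048 100;0 0 0 -0.0598 0.0115 0.1048 100;0 0 0 -0.0598 0.0115 0.1048 100;0 0 0 -0.0598 0.0115 0.1048 100;0 0 0 -0.0598 0.0115 0.1048 100;0 0 0 -0.0598 0.0115 0.1048 100;0 0 0 -0.0598 0.0115 0.1048 100' >/dev/null
python3 -m creep '0.02 0 -0.02 -0.0598 0.0115 0.1048 70;0.02 0 -0.02 -0.0598 0.0115 0.1048 70;0.02 0 -0.02 -0.0598 0.0115 0.1048 70;0.02 0 -0.02 -0.0598 0.0115 0.1048 70;0 0 0 -0.0598 0.0115 0.1048 70;0 0 0 0 0 0 70;0 0 0 0 0 0 70'
python3 -c "
from h import *
go(BM+84*n+2*u,frame(-n,cy)); go(BM+23*n+2*u,frame(-n,cy))"
```

```text
time: 8.63
tool_pos: [476.8, 172.7, 218.0]
tcp_rot: [3.141, 0.528, 2.949]
contact_force: [0.3, -0.2, -0.3]
grip_width: 64.7
finger_force: 0.0
t 8.6333 pos [476.771 172.74  218.018] j [ 0.35   0.168  1.978 -0.488  0.588 -0.674] F [ 0.304 -0.228 -0.333] w 64.70136286497248
d [ 24.985   2.265 -72.272] 76.50230868893948 rv [0.001 0.005 0.002] 0.005222990804475534
t 8.6333 pos [476.771 172.74  218.018] j [ 0.35   0.168  1.978 -0.488  0.588 -0.674] F [ 0.304 -0.228 -0.333] w 64.70136286497248
d [  54.936   -3.495 -125.099] 136.67501930817008 rv [0.001 0.005 0.002] 0.005222990804475534
```

```bash
python3 -m creep '0.0125 0.0011 -0.036 0 0 0 70;0.0125 0.0011 -0.0363 0 0 0 70;0.0125 -0.0024 -0.022 0 0 0 70;0.0125 -0.0024 -0.022 0 0 0 70;0 0 0 0 0 0 70;0 0 0 0 0 0 70' >/dev/null
python3 -c "
from h import *
go(BM+23*n+2*u,frame(-n,cy))
a=viewer.capture('top')[:,:,::-1];b=viewer.capture('scene')[:,:,::-1]
cv2.imwrite('pics/z4.png',np.hstack([cv2.resize(a[130:210,150:230],(400,400),interpolation=3),cv2.resize(b[130:210,180:260],(400,400),interpolation=3)]))"
```

```text
t 9.1333 pos [526.326 170.189 101.872] j [ 0.305  0.435  2.012 -0.847  0.326 -0.315] F [ 0.367  0.053 -0.574] w 64.31272222851273
d [ 5.382 -0.945 -8.954] 10.489144939733489 rv [0.002 0.004 0.001] 0.004525802202403295
```

View pics/z4.png

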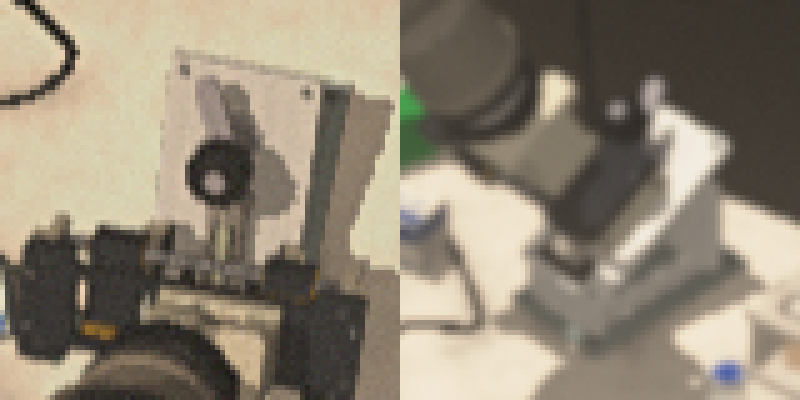

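The shield's slot at about (222,250) is midway between the fingertips. The wrist is close to its joint limits, so I'll tilt about 4° less and grip slightly higher and lower down the slope.

```bash
python3 -m creep '0 0 0 0.0067 0.0344 0 70;0 0 0 0.0067 0.0344 0 70;0 0 0 0 0 0 70'>/dev/null
python3 -c "
from h import *
go(BM+25*n+0*u,R.from_rotvec(.07*cy)*frame(-n,cy))"
```

```text
t 9.4833 pos [527.76  171.167 104.955] j [ 0.284  0.431  1.963 -0.566  0.385 -0.608] F [0.068 0.337 0.814] w 64.21385806636225
d [  1.265  -1.406 -11.304] 11.461393824467285 rv [-0.001  0.009 -0.001] 0.008890954040464576
```

```bash
python3 -m creep '0.0006 -0.0007 -0.0056 0 0 0 70;0.0006 -0.0007 -0.0056 0 0 0 70;0 0 0 0 0 0 70;0 0 0 0 0 0 0;0 0 0 0 0 0 0;0 0 0 0 0 0 0;0 0 0 0 0 0 0;0 0 0 0 0 0 0'
python3 -m creep '0 0 0 0 0 0 0;0 0 0 0 0 0 0;0 0 0 0 0 0 0;0 0 0 0 0 0 0'
python3 -c "
from h import *
go(BM+25*n+0*u,R.from_rotvec(.07*cy)*frame(-n,cy))"
```

```text
time: 10.15
tool_pos: [527.7, 169.0, 90.8]
tcp_rot: [-3.14, 0.459, 2.954]
contact_force: [-0.4, 1.0, -0.3]
grip_width: 35.3
finger_force: 0.0
time: 10.48
tool_pos: [528.5, 170.2, 91.3]
tcp_rot: [3.14, 0.461, 2.953]
contact_force: [1.5, 5.1, -0.2]
grip_width: 26.5
finger_force: 29.8
t 10.4833 pos [528.454 170.208  91.331] j [ 0.282  0.457  1.973 -0.612  0.355 -0.562] F [ 1.455  5.054 -0.17 ] w 26.543758003236082
d [ 0.571 -0.447  2.32 ] 2.4306127659769268 rv [-0.     0.007 -0.003] 0.0077265845871733125
```

```bash
python3 -m creep '0 0 0 0 0 0 0;-0.0025 0.0005 0.0044 0 0 0 0;-0.0049 0.0009 0.0087 0 0 0 0;-0.0049 0.0009 0.0087 0 0 0 0;-0.0049 0.0009 0.0087 0 0 0 0;-0.0049 0.0009 0.0087 0 0 0 0;-0.0049 0.0009 0.0087 0 0 0 0;-0.0049 0.0009 0.0087 0 0 0 0'
python3 -m creep '-0.006 0 0.02 0 0 0 0;-0.006 0 0.02 0 0 0 0;-0.006 0 0.02 0 0 0 0;-0.006 0 0.02 0 0 0 0;-0.006 0 0.02 0 0 0 0;-0.006 0 0.01 0 0 0 0;0 0 0 0 0 0 0;0 0 0 0 0 0 0'
python3 - <<'E'
from h import *
# final: shield z up, tool = Rz(-(79deg)+box yaw) * untilt * tool_now ; tool y -> box x
Rg=R.from_euler('xyz',readout.get_obs()['tcp_rot'])
Rf=R.from_rotvec(np.pi/6*cy)*R.from_rotvec(.06*cy)*frame(-n,cy)  # grasp tilt ~ .06
print('untilted rpy',Rf.as_euler('xyz'))
a=viewer.capture('top')[:,:,::-1];b=viewer.capture('scene')[:,:,::-1]
cv2.imwrite('pics/z5.png',np.hstack([cv2.resize(a[130:240,90:200],(400,400),interpolation=3),cv2.resize(b[100:210,160:270],(400,400),interpolation=3)]))
# box edges: rim pixel profile fits
t=cv2.cvtColor(viewer.capture('top')[:,:,::-1].copy(),cv2.COLOR_BGR2GRAY)
m=(t<150).astype(np.uint8);m[:, :280]=0;m[:,345:]=0;m[:192]=0;m[242:]=0
c=max(cv2.findContours(m,0,1)[0],key=cv2.contourArea);r=cv2.minAreaRect(c);print('box rect',r,[onz('top',*p,60)[:2] for p in cv2.boxPoints(r)],onz('top',*r[0],60))
go([416,-185,170],R.from_rotvec([0,0,-1.381])*Rf)
E
```

```text
time: 11.15
tool_pos: [495.0, 174.8, 148.2]
tcp_rot: [-3.14, 0.458, 2.953]
contact_force: [0.1, 0.4, -3.2]
grip_width: 26.8
finger_force: 29.7
time: 11.82
tool_pos: [459.3, 174.9, 258.0]
tcp_rot: [-3.141, 0.46, 2.953]
contact_force: [0.0, -0.4, -4.0]
grip_width: 26.8
finger_force: 29.7
untilted rpy [-3.142 -0.06   2.952]
box rect ((312.0, 218.0), (40.0, 54.0), 90.0) [array([ 477.362, -101.313]), array([ 475.704, -265.962]), array([ 354.447, -263.412]), array([356.33 , -99.566])] [ 415.814 -182.482   60.   ]
t 11.9667 pos [459.311 174.636 256.252] j [ 0.346  0.105  1.899 -0.332  0.767 -0.84 ] F [-0.858 -0.292 -3.165] w 26.90290062780038
d [ -43.311 -359.636  -86.252] 372.362189082617 rv [ 0.433  0.355 -1.35 ] 1.4612611460325384
```

View pics/z5.png

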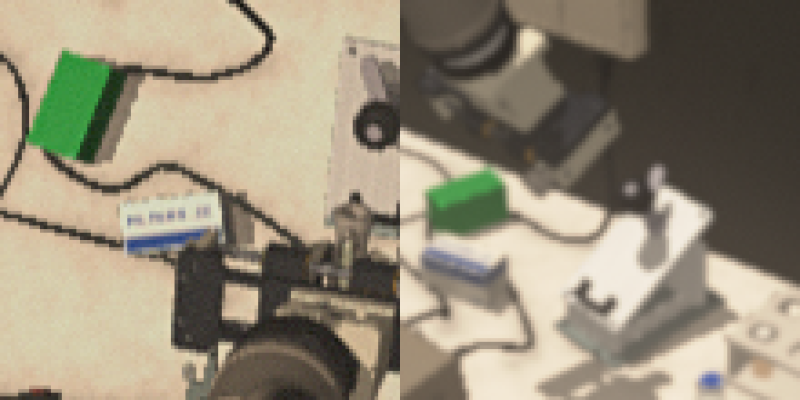

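The shield is in the gripper and the cradle is empty, with only the dark cheeks showing at about (595,300). The small carton hasn't moved. I carry the shield to the box, levelling it on the way.

```bash
python3 -m creep '-0.0031 -0.0257 0 0.031 0.0254 -0.0964 0;-0.0031 -0.0257 0 0.031 0.0254 -0.0964 0;-0.0031 -0.0257 0 0.031 0.0254 -0.0964 0;-0.0031 -0.0257 0 0.031 0.0254 -0.0964 0;-0.0031 -0.0257 0 0.031 0.0254 -0.0964 0;-0.0031 -0.0257 0 0.031 0.0254 -0.0964 0;-0.0031 -0.0257 0 0.031 0.0254 -0.0964 0' >/dev/null
python3 -m creep '-0.0031 -0.0257 0 0.031 0.0254 -0.0964 0;-0.0031 -0.0257 0 0.031 0.0254 -0.0964 0;-0.0031 -0.0257 0 0.031 0.0254 -0.0964 0;-0.0031 -0.0257 0 0.031 0.0254 -0.0964 0;-0.0031 -0.0257 0 0.031 0.0254 -0.0964 0;-0.0031 -0.0257 0 0.031 0.0254 -0.0964 0;-0.0031 -0.0257 0 0.031 0.0254 -0.0964 0;0 0 0 0 0 0 0'
python3 - <<'E'
from h import *
Rf=R.from_rotvec([0,0,-1.381])*R.from_rotvec(np.pi/6*cy)*R.from_rotvec(.06*cy)*frame(-n,cy)
go([416,-184,100],Rf)
a=viewer.capture('top')[:,:,::-1];b=viewer.capture('scene')[:,:,::-1]
cv2.imwrite('pics/z6.png',np.hstack([cv2.resize(a[170:260,265:365],(400,360),interpolation=3),cv2.resize(b[190:290,240:340],(400,360),interpolation=3)]))
E
```

```text
time: 13.22
tool_pos: [416.4, -190.1, 256.0]
tcp_rot: [-3.141, -0.059, 1.561]
contact_force: [0.0, -1.2, -3.4]
grip_width: 27.5
finger_force: 29.7
t 13.2167 pos [ 416.424 -190.057  256.033] j [-0.627  0.224  1.661  0.049  1.292 -0.632] F [ 0.015 -1.186 -3.359] w 27.496750856745894
d [  -0.424    6.057 -156.033] 156.15135598704921 rv [ 0.001 -0.001  0.009] 0.009566724953275726
```

View pics/z6.png

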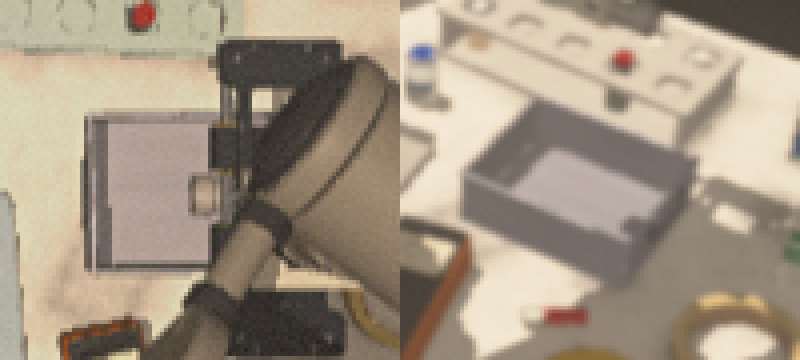

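The shield's near end shows at about (205,193) in the left crop, held level above the box. Lowering now.

```bash
python3 -m creep '-0.001 0.002 -0.028 0 0 0.003 0;-0.001 0.002 -0.028 0 0 0.003 0;-0.001 0.002 -0.028 0 0 0.003 0;0 0.001 -0.028 0 0 0 0;0 0 -0.028 0 0 0 0;0 0 -0.028 0 0 0 0;0 0 -0.028 0 0 0 0;0 0 0 0 0 0 0'
python3 -m creep '0 0 -0.012 0 0 0 0;0 0 -0.004 0 0 0 0;0 0 0 0 0 0 0;0 0 0 0 0 0 0'
```

```text
time: 13.98
tool_pos: [410.8, -175.1, 57.3]
tcp_rot: [-3.136, -0.065, 1.581]
contact_force: [-0.8, 1.1, -2.8]
grip_width: 26.5
finger_force: 29.7
time: 14.32
tool_pos: [413.9, -177.9, 46.4]
tcp_rot: [3.139, -0.059, 1.58]
contact_force: [0.2, 0.1, -3.6]
grip_width: 27.3
finger_force: 29.7
```

```bash
python3 -m creep '0 -0.003 -0.004 0 0 0 0;0 -0.002 -0.004 0 0 0 0;0 0 -0.004 0 0 0 0;0 0 0 0 0 0 0;0 0 0 0 0 0 0;0 0 0 0 0 0 0'
python3 -m creep '0 0 -0.002 0 0 0 0;0 0 -0.002 0 0 0 0;0 0 0 0 0 0 0;0 0 0 0 0 0 0'
```

```text
time: 14.82
tool_pos: [413.3, -182.9, 33.4]
tcp_rot: [3.14, -0.06, 1.579]
contact_force: [-0.7, 0.7, -3.6]
grip_width: 26.7
finger_force: 29.7
time: 15.15
tool_pos: [413.3, -182.8, 29.2]
tcp_rot: [3.141, -0.06, 1.579]
contact_force: [-0.4, 0.1, -2.9]
grip_width: 26.7
finger_force: 29.7
```

```bash
python3 -m creep '0 0 -0.001 0 0 0 0;0 0 -0.001 0 0 0 0;0 0 0 0 0 0 0;0 0 0 0 0 0 0'
python3 -m creep '0 0 -0.001 0 0 0 0;0 0 0 0 0 0 0;0 0 0 0 0 0 0'
```

```text
time: 15.48
tool_pos: [413.4, -183.0, 27.4]
tcp_rot: [3.14, -0.059, 1.579]
contact_force: [-0.5, -0.1, -2.5]
grip_width: 27.0
finger_force: 29.7
time: 15.73
tool_pos: [413.5, -183.0, 27.3]
tcp_rot: [3.14, -0.059, 1.579]
contact_force: [-1.7, 0.9, 9.0]
grip_width: 27.1
finger_force: 29.7
```

```bash
python3 -m creep '0 0 0 0 0 0 55;0 0 0 0 0 0 55;0 0 0 0 0 0 55;0 0 0 0 0 0 55;0 0 0 0 0 0 55;0 0 0 0 0 0 55;0 0 0 0 0 0 55'
python3 -m creep '0 0 0.01 0 0 0 55;0 0 0.02 0 0 0 55;0 0 0.03 0 0 0 55;0 0 0.035 0 0 0 55;0 0 0.035 0 0 0 55;0 0.02 0.035 0 0 0 55;0 0.035 0.03 0 0 0 55;0 0.035 0.01 0 0 0 55'
python3 - <<'E'
from h import *
ca=np.array([504,348,28.])
yc=np.radians(6.0)  # carton x axis heading approx (4..7 deg)
go([504,348,230],frame(np.array([0,0,-1.]),[np.cos(yc),np.sin(yc),0]))
E
```

```text
time: 16.32
tool_pos: [413.3, -182.9, 26.3]
tcp_rot: [3.14, -0.06, 1.579]
contact_force: [0.4, -0.7, -0.4]
grip_width: 50.2
finger_force: 0.0
time: 16.98
tool_pos: [414.7, -96.8, 232.3]
tcp_rot: [3.134, -0.057, 1.577]
contact_force: [1.2, 1.2, 0.8]
grip_width: 50.3
finger_force: 0.0
t 16.9833 pos [414.732 -96.764 232.314] j [-0.448  0.177  1.792  0.058  1.191 -0.477] F [1.211 1.207 0.753] w 50.32433912038385
d [ 89.268 444.764  -2.314] 453.64018055511985 rv [-0.057  0.004  0.099] 0.11387221694544412
```

```bash
python3 -m creep '0.0074 0.037 0 -0.007 0 0.014 100;0.0074 0.037 0 -0.007 0 0.014 100;0.0074 0.037 0 -0.007 0 0.014 100;0.0074 0.037 0 -0.007 0 0.014 100;0.0074 0.037 0 -0.007 0 0.014 100;0.0074 0.037 0 -0.007 0 0.014 100;0.0074 0.037 0 -0.007 0 0.014 100;0.0074 0.037 0 -0.007 0 0.014 100' >/dev/null
python3 -m creep '0.0074 0.037 0 0 0 0 100;0.0074 0.037 0 0 0 0 100;0.0074 0.037 0 0 0 0 100;0.0074 0.033 0 0 0 0 100;0 0 0 0 0 0 100;0 0 0 0 0 0 100' >/dev/null
python3 - <<'E'
from h import *
go([504,348,28],frame(np.array([0,0,-1.]),[np.cos(.122),np.sin(.122),0]))
a=viewer.capture('top')[:,:,::-1];b=viewer.capture('scene')[:,:,::-1]
cv2.imwrite('pics/z7.png',np.vstack([np.hstack([cv2.resize(a[150:220,100:180],(400,300)[:2],interpolation=3),cv2.resize(b[130:205,130:230],(400,300),interpolation=3)]),np.hstack([cv2.resize(a[185:260,270:370],(400,300),interpolation=3),cv2.resize(b[205:280,240:340],(400,300),interpolation=3)])]))
E
```

```text
t 18.15 pos [501.678 345.169 227.423] j [0.475 0.512 1.305 0.004 1.327 0.351] F [ 0.972 -0.227 -0.69 ] w 91.87176468221375
d [   2.322    2.831 -199.423] 199.45637480514506 rv [-0.003 -0.004 -0.001] 0.004926076494535802
```

View pics/z7.png

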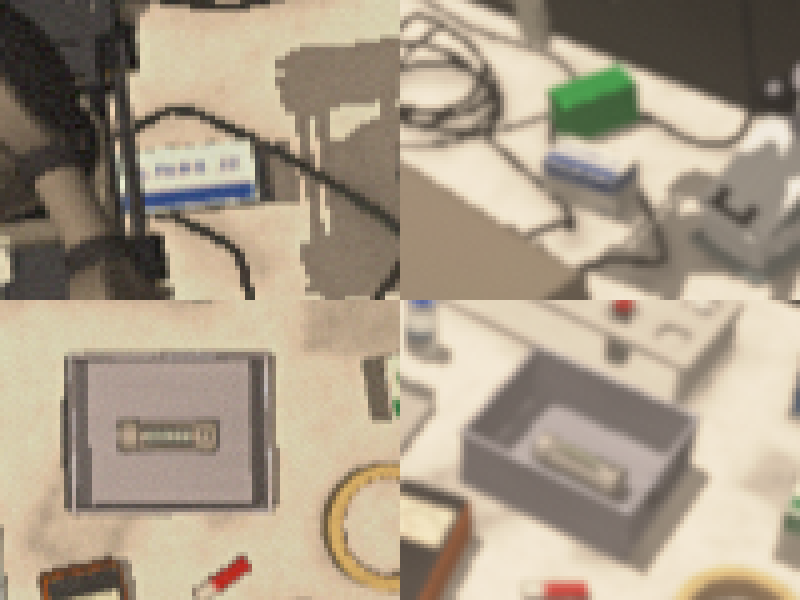

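The shield lies flat in the box with its slot up, centred at about (168,436) in the lower-left crop. The carton is undisturbed below the gripper. I go down for it.

```bash
python3 -m creep '0.0005 0.001 -0.028 0 0 0 100;0.0005 0.0008 -0.028 0 0 0 100;0 0 -0.028 0 0 0 100;0 0 -0.028 0 0 0 100;0 0 -0.028 0 0 0 100;0 0 -0.028 0 0 0 100;0 0 -0.022 0 0 0 100;0 0 0 0 0 0 100'
python3 -m creep '0 0 -0.004 0 0 0 100;0 0 0 0 0 0 100;0 0 0 0 0 0 100'
python3 -c "
from h import *
print('shield',onz('top',312,219,30))"
```

```text
time: 18.92
tool_pos: [500.7, 342.6, 34.3]
tcp_rot: [-3.131, -0.001, 1.689]
contact_force: [-1.2, -0.8, -1.5]
grip_width: 91.7
finger_force: 0.0
time: 19.17
tool_pos: [504.2, 345.6, 36.3]
tcp_rot: [3.141, -0.005, 1.691]
contact_force: [0.3, 0.4, -0.3]
grip_width: 91.9
finger_force: 0.0
shield [ 412.302 -186.951   30.   ]
```

```bash
python3 -m creep '0 0.0024 -0.004 0 0 0 100;0 0 -0.004 0 0 0 100;0 0 0 0 0 0 100;0 0 0 0 0 0 0;0 0 0 0 0 0 0;0 0 0 0 0 0 0;0 0 0 0 0 0 0;0 0 0 0 0 0 0'
python3 -m creep '0 0 0 0 0 0 0;0 0 0 0 0 0 0;0 0 0 0 0 0 0'
python3 -m creep '0 0 0.005 0 0 0 0;0 0 0.01 0 0 0 0;0 0 0.02 0 0 0 0;0 0 0.03 0 0 0 0;0 0 0.03 0 0 0 0;0 0 0.03 0 0 0 0;0 0 0.03 0 0 0 0;0 0 0.02 0 0 0 0'
```

```text
time: 19.83
tool_pos: [503.2, 347.9, 26.6]
tcp_rot: [-3.139, -0.004, 1.691]
contact_force: [-0.6, -0.2, 0.1]
grip_width: 62.7
finger_force: 0.0
time: 20.08
tool_pos: [503.3, 347.9, 26.5]
tcp_rot: [-3.14, -0.004, 1.691]
contact_force: [0.0, -0.1, 0.2]
grip_width: 45.0
finger_force: 30.0
time: 20.75
tool_pos: [503.8, 348.3, 206.0]
tcp_rot: [3.139, -0.005, 1.691]
contact_force: [0.4, 0.1, -0.7]
grip_width: 44.7
finger_force: 30.0
```

```bash
python3 -m creep '-0.0065 -0.0381 0.005 0 0 -0.0082 0;-0.0065 -0.0381 0.005 0 0 -0.0082 0;-0.0065 -0.0381 0.005 0 0 -0.0082 0;-0.0065 -0.0381 0 0 0 -0.0082 0;-0.0065 -0.0381 0 0 0 -0.0082 0;-0.0065 -0.0381 0 0 0 -0.0082 0;-0.0065 -0.0381 0 0 0 -0.0082 0' >/dev/null
python3 -m creep '-0.0065 -0.0381 0 0 0 -0.0082 0;-0.0065 -0.0381 0 0 0 -0.0082 0;-0.0065 -0.0381 0 0 0 -0.0082 0;-0.0065 -0.0381 0 0 0 -0.0082 0;-0.0065 -0.0381 0 0 0 -0.0082 0;-0.0065 -0.0381 0 0 0 -0.0082 0;-0.0065 -0.0381 0 0 0 -0.0082 0' >/dev/null
python3 -m creep '0 0 -0.02 0 0 0 0;0 0 -0.02 0 0 0 0;0 0 -0.02 0 0 0 0;0 0 0 0 0 0 0;0 0 0 0 0 0 0;0 0 0 0 0 0 0' >/dev/null
python3 - <<'E'
from h import *
go([412.8,-185.5,57],frame(np.array([0,0,-1.]),[1,.008,0]))
a=viewer.capture('top')[:,:,::-1];b=viewer.capture('scene')[:,:,::-1]
cv2.imwrite('pics/z8.png',np.hstack([cv2.resize(a[185:260,270:370],(400,300),interpolation=3),cv2.resize(b[190:290,230:363],(400,300),interpolation=3)]))
E
```

```text
t 22.4167 pos [ 412.788 -185.749  157.876] j [-0.594  0.312  1.841  0.002  0.991 -0.601] F [ 0.743 -0.037 -0.9  ] w 44.77066291127514
d [   0.012    0.249 -100.876] 100.87636256276875 rv [-0.003 -0.001  0.002] 0.003405791779334417
```

View pics/z8.png

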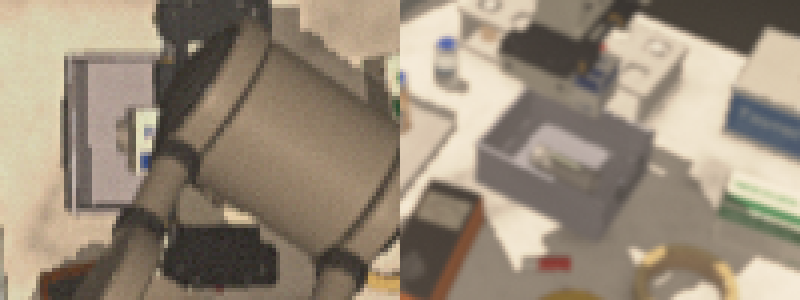

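Run:
```python
from h import *
print(onz('top',303.75,218.8,180),proj('top',[412,-143,180]),proj('top',[412,-147,30]))
im=viewer.capture('top'); print(im[212:227,298:310].astype(int).sum(2)//3)
```

```text
[ 415.519 -141.563  180.   ] [304.292 220.074] [299.156 219.237]
[[160 165 163 133 102 108 182 183 182 191 179 115]
 [164 160 162 118  87 109 213 211 209 212 216 115]
 [162 152 141 111  84 114 211 211 206 210 216  97]
 [157 121 108 100  89 107 209 209 206 210 215 100]
 [159 100 110 117  88 101 212 209 180 186 195  84]
 [159 128 125 133  88  88 210 208 143 149 153  63]
 [164 144 140 147  95  94 208 212 148 157 143  60]
 [167 141 140 148  91  88 213 210 178 195 126  52]
 [165 121 129 134  90  89 209 213 203 211  99  46]
 [166 114 108 120  89  92 214 211 208 196  84  48]
 [165 123 106 114  91  90 209 193 186 157  72  49]
 [162 150 140 132  88  97 200 147 133 114  56  56]
 [164 159 163 145  88 103 199 119  84  68  59  76]
 [160 164 163 145  93 103 196 111  81  58  69  95]
 [164 159 163 143  93 100 198 115  84  60  86 102]]
```

Measured end of the carton at y ≈ -142 against an expected -143, so it is centred in the grip. I lower it onto the shield.

```bash
python3 -m creep '0 0 -0.02 0 0 0 0;0 0 -0.025 0 0 0 0;0 0 -0.025 0 0 0 0;0 0 -0.015 0 0 0 0;0 0 -0.005 0 0 0 0;0 0 0 0 0 0 0;0 0 0 0 0 0 0;0 0 0 0 0 0 0'
python3 -m creep '0 0 -0.003 0 0 0 0;0 0 -0.002 0 0 0 0;0 0 0 0 0 0 0;0 0 0 0 0 0 0;0 0 0 0 0 0 0'
```

```text
time: 23.23
tool_pos: [413.0, -186.0, 67.7]
tcp_rot: [-3.141, -0.002, 1.577]
contact_force: [0.0, 0.1, 0.4]
grip_width: 44.8
finger_force: 30.0
time: 23.65
tool_pos: [412.2, -185.5, 61.6]
tcp_rot: [-3.139, -0.004, 1.576]
contact_force: [-0.5, -0.3, -0.8]
grip_width: 45.1
finger_force: 30.0
```

```bash
python3 -m creep '0 0 -0.002 0 0 0 0;0 0 0 0 0 0 0;0 0 -0.001 0 0 0 0;0 0 0 0 0 0 0;0 0 0 0 0 0 0'
python3 -m creep '0 0 -0.001 0 0 0 0;0 0 0 0 0 0 0;0 0 0 0 0 0 0'
python3 -m creep '0 0 -0.001 0 0 0 0;0 0 0 0 0 0 0;0 0 0 0 0 0 0'
```

```text
time: 24.07
tool_pos: [412.1, -185.5, 58.4]
tcp_rot: [-3.139, -0.004, 1.576]
contact_force: [1.3, -0.2, -0.9]
grip_width: 44.9
finger_force: 30.0
time: 24.32
tool_pos: [412.1, -185.5, 57.4]
tcp_rot: [-3.139, -0.004, 1.576]
contact_force: [0.5, 0.4, 0.4]
grip_width: 44.7
finger_force: 30.0
time: 24.57
tool_pos: [412.2, -185.5, 56.5]
tcp_rot: [-3.139, -0.004, 1.576]
contact_force: [-0.9, -0.0, -0.9]
grip_width: 44.5
finger_force: 30.0
```

```bash
python3 -m creep '0 0 -0.001 0 0 0 0;0 0 0 0 0 0 0;0 0 0 0 0 0 0'
python3 -m creep '0 0 -0.001 0 0 0 0;0 0 0 0 0 0 0;0 0 0 0 0 0 0'
```

```text
time: 24.82
tool_pos: [412.2, -185.5, 56.4]
tcp_rot: [-3.14, -0.003, 1.576]
contact_force: [-3.0, 1.1, 12.9]
grip_width: 44.9
finger_force: 30.0
time: 25.07
tool_pos: [412.2, -185.5, 56.4]
tcp_rot: [-3.14, -0.003, 1.577]
contact_force: [-6.3, 3.7, 23.9]
grip_width: 45.1
finger_force: 30.0
```

```bash
python3 -m creep '0 0 0.0017 0 0 0 0;0 0 0 0 0 0 0;0 0 0 0 0 0 66;0 0 0 0 0 0 66;0 0 0 0 0 0 66;0 0 0 0 0 0 66;0 0 0 0 0 0 66;0 0 0 0 0 0 66'
python3 -m creep '0 0 0.01 0 0 0 66;0 0 0.015 0 0 0 66;0 0 0.025 0 0 0 66;0 0 0.03 0 0 0 66;0 0 0.03 0 0 0 66;0 0.02 0.03 0 0 0 66;0 0.035 0.02 0 0 0 66;0 0.035 0 0 0 0 66'
python3 -m creep '0 0.04 0 0 0 0 66;0 0.04 0 0 0 0 66;0 0.04 0 0 0 0 66;0 0 0 0 0 0 66;0 0 0 0 0 0 66;0 0 0 0 0 0 66'
python3 - <<'E'
from h import *
a=viewer.capture('top')[:,:,::-1];b=viewer.capture('scene')[:,:,::-1]
cv2.imwrite('pics/z9.png',np.vstack([np.hstack([cv2.resize(a[185:260,270:370],(400,300),interpolation=3),cv2.resize(b[190:290,230:363],(400,300),interpolation=3)]),np.hstack([cv2.resize(a[130:205,150:250],(400,300),interpolation=3),cv2.resize(b[130:205,180:280],(400,300),interpolation=3)])]))
E
```

```text
time: 25.73
tool_pos: [412.1, -185.5, 56.1]
tcp_rot: [-3.139, -0.004, 1.576]
contact_force: [-0.2, 1.0, -0.5]
grip_width: 60.5
finger_force: 0.0
time: 26.4
tool_pos: [414.0, -95.9, 220.1]
tcp_rot: [3.136, -0.001, 1.574]
contact_force: [1.6, 0.2, 0.5]
grip_width: 60.7
finger_force: 0.0
time: 26.9
tool_pos: [412.2, 24.4, 216.2]
tcp_rot: [-3.139, -0.003, 1.578]
contact_force: [0.5, -0.7, -0.2]
grip_width: 60.6
finger_force: 0.0
```

View pics/z9.png

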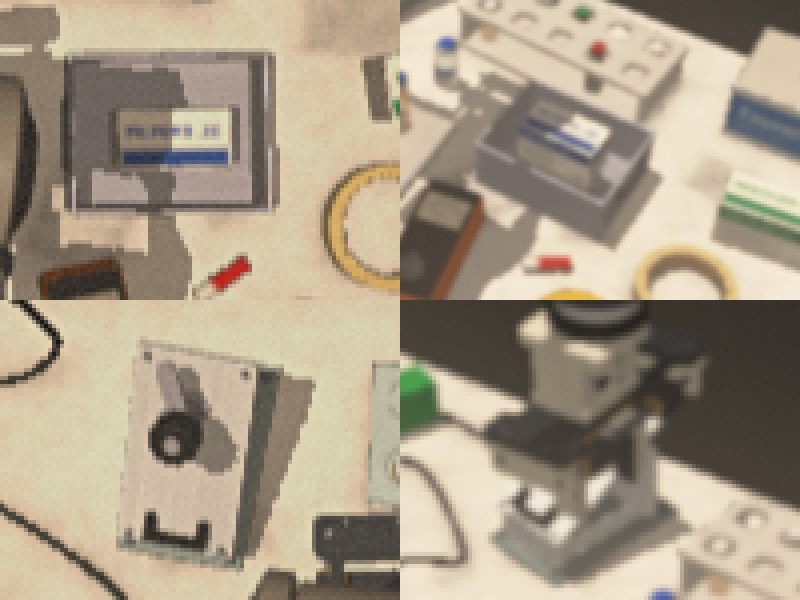

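The carton stands level in the box on the shield, centred at about (172,135). The keeper still points up the slope (arm at about (172,380)), the larger carton hasn't moved and the robot is clear. Handing in.

```bash
python3 -c "
from plant import order
print(order.close_job())"
```

```text
the job is handed in; nothing more can be done
None
```

The job is handed in, with no verdict returned: the keeper is turned up the slope, the shield lies flat in the box with its slot up, and the small carton sits level and centred on it; the larger carton looks unmoved (about 27 s of the 72 s used).

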